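Lock the handled ring gauge up into the inspection stand

ROBOT

A 6-joint arm with a two-finger parallel gripper is mounted at the origin on the work surface. World frame = base frame: x ahead of the robot, y to its left, z up, the work surface at z = 0. Lengths are in m, angles in rad, forces in N, time in s.
With the tool pointing down it reaches from about 0.325 to 0.85 m from the base axis. Payload 15.5 kg.
Tool frame: the origin (TCP) lies on the centre line of the jaws, within the pads' length; the fingertips stand 25 mm ahead of it and the grasp point (between the pads) lies 6 mm ahead of it; y points along the fingers, x is the direction in which the jaws open and shut, and the axes are right-handed (so a half turn about y gives the same grasp; the last joint's range is limited). The gripper opens to 91 mm and grips with 3 to 60 N. Pads are 32 mm wide; open, the fingers measure 118 mm over their backs; the gripper's body (76 mm by 178 mm) begins 60 mm behind the grasp point.
Start: joints at [-1.333, 0.494, 1.345, -0, 1.302, -0.096], TCP at [0.205, -0.591, 0.239] pointing down, gripper open.
Joint ranges: [-2.91, 2.91], [-0.82, 2.16], [0.22, 2.67], [-1.22, 4.37], [0.12, 2.79], [-3.08, 3.08]. Speed limits (rad/s): [1.89, 1.89, 2.57, 3.01, 3.01, 3.01].

INTERFACE

Orientations are given as a unit quaternion [x, y, z, w].
In Python, from plant import * gives the robot as it stands.
- The arm moves only by the tool play_rows, never from a script. Its argument "moves" is a list of rows, each a list of 6 numbers: the shift along the world's x, y, z each as a share of 0.25 m, from -1 to 1, then the turn, a rotation vector about the world's x, y, z each as a share of 180 degrees, from -1 to 1. In form: [[x, y, z, wx, wy, wz], ...]. A call has 1 to 12 rows; each row is the pose to reach, as a shift and turn from the pose measured when the call began, turning the shorter way round; what a row does not reach only later rows make up. A row lasts 1/8 s, in which the tool goes at most 62.5 mm and 10.7 degrees, less where a joint would pass 70% of its speed; a pose out of reach is approached as far as the arm can. A call with a number of a shift or a turn outside -1 to 1 is refused whole. A call with a gripper value outside its range is refused whole. "hand" is the closure in counts, from 0 (fully open) to 255 (shut), set as the call begins (left out, the last holds). The fingers move at their own pace and stop on an object; the grip force is fixed at half the most. Time passes only in rows, so rows that repeat a pose let the fingers close. It gives the time, the measured TCP pose, the force and the opening at its end, in the units of the state.
- state(): the state, without advancing time (a new reading comes with each control period).
- snapshot(name): name is "scene" or "top"; returns a dict with "color" (400x640x3 uint8, red, green, blue), "intrinsics" (3x3 intrinsics, pixels), "D" ([k1, k2, p1, p2, k3] as OpenCV has them; the pictures are not rectified), "R" (3x3) and "t" (3): a world point X has camera coordinates R X + t. Camera axes: x right, y down, z forward; pixel columns grow to the right and rows downward; lengths in m; the calibration is good to about 2 mm. A picture is of the moment at which its call begins. There is no depth.
- finish_job(): hands the job in, once; it reports no verdict.
The state is a dict: "clock": time; "joint_positions": joint angles; "joint_velocities": joint speeds; "joint_efforts": joint torques, N m; "tool_pos": TCP position; "tool_rot": TCP orientation; "wrist_force": force on the tool from outside, world axes, zero at the start; "torque": the same for the moment, N m; "width": finger opening in m.
Only numpy, scipy, OpenCV 4.12 (cv2) and the standard library are available. Lean on these libraries where they do the work, as an engineer would, in place of code of your own. Each camera call takes 0.05 s, during which the arm holds its last target.

TASK

Fit the long-handled thread ring gauge up into the socket under the overhanging head of the inspection stand, feeling for the entry slots, then twist it counter-clockwise (seen from above) to its stop and let its lugs drop into their seats so that it hangs locked and level with its handle roughly to the stand's front. Be gentle with gauge and stand, let go of it, and leave everything else on the table where it is.

Things in the scene. Friction and masses are not known exactly. Their poses are not given: they have to be found in the camera images.
- ring_gauge: Loose blue steel thread ring gauge with a long dark handle, 0.22 to 0.3 kg, standing upright on the table left or right of the stand. Origin: centre of the hub's underside, z up, handle along -x. Hub 60 mm diameter, z 0 to 44 mm (its top is the shoulder); above it a spigot 52 mm in diameter up to z 74 mm, with three lugs at its side.
- gauge_handle (a point): Grip point on the gauge's handle: 120 mm from the hub axis along the gauge's -x, 30 mm above the hub's underside. The handle is a rubber-sleeved flat bar 18 mm wide, 28 mm tall (z 16 to 44 mm), ending 146 mm from the axis. The centre of mass is near the hub (about 10 mm off its axis), so the hub droops if the grip is weak: grip with 50 N or more.
- gauge_lugs (a point): Point on the gauge's axis at mid-height of its three lugs (z 66 mm in the gauge). The lugs are 120 degrees apart, one of them over the handle; each is 10 mm wide, 8 mm thick (z 62 to 70 mm) and reaches 35 mm from the axis. Lugs and socket are oiled steel.
- gauge_top (a point): Centre of the flat top of the gauge's spigot (z 74 mm in the gauge). Seated, it lies 21 mm above the stand's origin.
- stand: Fixed grey cast stand: column 160 mm behind the socket axis, with an arm to its front (-x) that carries a downward-opening bayonet socket. Origin: on the vertical socket axis at the steel socket ring's lower face, about 0.2 m above the table, z up. The head is 94 mm in diameter, z 0 to 52 mm; below it all is free. Bore 58 mm, cavity above the ring floor 80 mm in diameter.
- socket_slots (a point): On the socket axis at the ring's lower face. Three entry slots, 120 degrees apart, 20 mm wide (5 mm to spare each side of a lug), closed clockwise by a tall wall. A lug beside its slot stops on the ring's lower face, the gauge then 17 mm below its seated height. On entry the handle is 55 degrees clockwise (from above) of its locked direction.
- socket_index (a point): Point on the socket axis, 20 mm above the ring's lower face. The ring's index is set anywhere within 18 degrees either way of nominal and not measured: feel for it, or see it: three round steel pips on the rim, 48 mm from the axis, stand over the entry slots. Nominal: locked handle along the stand's -x. The ring does not turn under working loads.
- socket_seat (a point): On the socket axis at seat height, 9 mm above the ring's lower face. Lugs go up over a ridge (top 12.5 mm above the lower face), 55 degrees counter-clockwise (from above) to a tall stop, then down 3.5 mm into the seats (1 to 2 degrees of play). Seated, the gauge's origin is 53 mm below the stand's. 9 mm higher its shoulder meets the ring: hard stop.
- socket_spring (a point): On the socket axis where the light spring plunger's face rests, 18 mm above the ring's lower face. It meets the spigot's top 3 mm before the seated height, pushing down with 2 to 5 N (250 N/m). Over 80 N in all between gauge and stand damages them: at the stop each 1 Nm of torque about the socket axis (side force x 120 mm plus moment) is 30 N on the lugs. Do not knock the stand (15 N).
- v_block: Bystander: squat grey cast iron V-block 90 x 70 x 55 mm, loose, on the other side of the stand from the ring gauge. Origin at the centre of its underside.
- hub_bolt: Bystander: bronze hub bolt standing on its hexagonal head (42 mm), 101 mm tall, loose.
- nut_a: Bystander: hexagonal nylon-insert nut, 36 mm across, 24 mm tall, loose, at the left.
- nut_b: Bystander: the same kind of nut, lying in front of the stand.
- wrench: Bystander: 200 mm wrench lying at the far left.
- oil_can: Bystander: grey oil bottle, 60 mm diameter, 150 mm tall, far left.
- dial (a point): Bystander: centre of the chrome dial gauge (58 mm face, 140 mm above the table) at the end of a loose horizontal swing arm on a post far to the right; leave it where it is.
Things that resemble listed ones, but are neither listed nor needed, are in the scene too. Leave any orange, pink or red look-alike of the ring_gauge alone.

How it is judged:
By the outcome, as a careful person would: the job done as asked, in the order asked, and still so for the second after the job is handed in, with the robot touching nothing.
It also fails if it takes over 72 s, if anything falls off the work surface, if the arm or the gripper's body presses on something with over 40 N, if the wrist force passes 120 N, or if a joint passes its speed limit or range.

## Working session

There is one attempt and no reset: what is moved stays moved. The work goes in short steps, Python scripts to look and compute and a tool call to move; the robot and the scene stay as the last step left them, time stands still between calls to the robot, and variables do not carry over. Pictures are saved under pics/ and viewed, and the job is handed in when it is done.

Besides the shell and the picture viewer there is one more tool, called after "Request:" as name(argument=value, ...) on one line, values as JSON. play_rows: Moves the arm, as the interface text tells. Its arguments: {"type":"object","properties":{"moves":{"type":"array","items":{"type":"array","items":{"type":"number"}}},"hand":{"type":"number"}},"required":["moves"]}

```bash
ls; mkdir -p pics
python3 - <<'E'
from plant import *
import cv2,json,pickle
for n in("scene","top"):
    s=snapshot(n); cv2.imwrite(f"pics/{n}0.png",s["color"][:,:,::-1]); pickle.dump(s,open(n+"0.pkl","wb"))
    print(n,s["intrinsics"],s["D"],s["R"],s["t"])
print(state())
E
```

```text
pics
scene [[402.93012856   0.         320.47350187]
 [  0.         402.93012856 201.03605064]
 [  0.           0.           1.        ]] [0.02609576 0.         0.         0.         0.        ] [[-0.04908721  0.9987356   0.01084648]
 [ 0.86343177  0.04789098 -0.50218725]
 [-0.50207174 -0.01528577 -0.86469088]] [ 0.01716967 -0.40573671  1.59660546]
top [[512.01623255   0.         313.71956356]
 [  0.         512.01623255 200.03802409]
 [  0.           0.           1.        ]] [-0.01585581  0.          0.          0.          0.        ] [[ 2.65223454e-02 -9.99648208e-01 -1.58948745e-04]
 [-9.96673295e-01 -2.64311574e-02 -7.70956360e-02]
 [ 7.70643132e-02  2.20317706e-03 -9.97023690e-01]] [-0.0136456   0.57233287  1.89066637]
{'clock': 0.1, 'joint_positions': array([-1.33252660e+00,  4.94141939e-01,  1.34607788e+00, -2.99031741e-05,
        1.30246375e+00, -9.55388912e-02]), 'joint_velocities': array([ 0.00100246, -0.00291438, -0.00029567, -0.0009617 , -0.00122377,
       -0.00102455]), 'joint_efforts': array([ 2.23374598e-03, -8.80243421e+01, -3.82546449e+01,  7.09785637e-02,
        4.82573651e-02, -1.16987090e-05]), 'tool_pos': array([ 0.20467493, -0.59020814,  0.23838192]), 'tool_rot': array([-0.57587378,  0.41028246, -0.40968615,  0.57636356]), 'wrist_force': array([-0.10911809,  0.75301456, -0.46687925]), 'torque': array([-0.01551862, -0.01876252, -0.00726562]), 'width': 0.09101390891032611}
```

View pics/scene0.png

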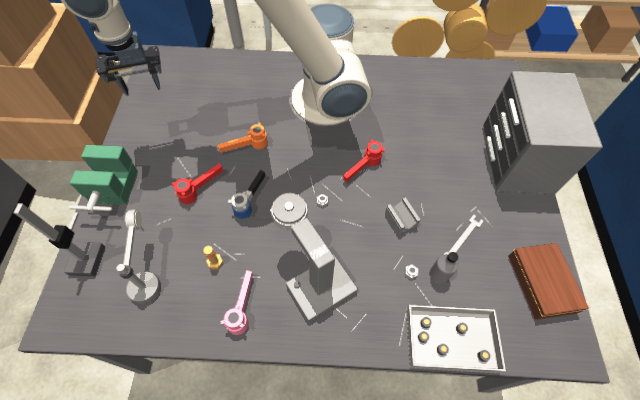

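View pics/top0.png

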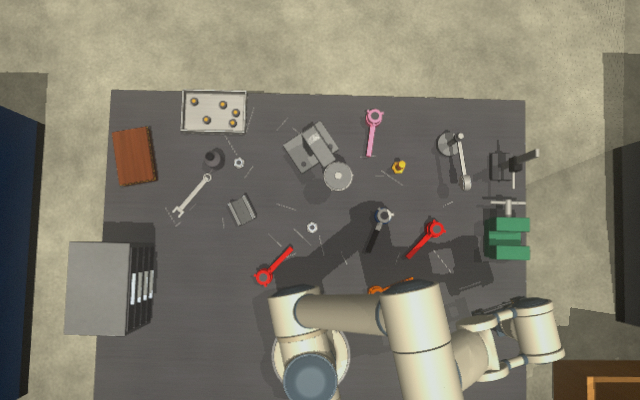

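Candidates that could be taken for the gauge, in the scene picture:
- blue hub with dark handle (242,206)
- orange (258,135)
- red (184,188)
- red (374,150)
- pink (236,320)

Only the blue one matches the description. I'll check it and the stand in close crops.

Run:
```python
import cv2,pickle,numpy as np
a=cv2.imread("pics/scene0.png");b=cv2.imread("pics/top0.png")
c1=cv2.resize(a[160:230,215:345],None,fx=6,fy=6,interpolation=cv2.INTER_CUBIC)
cv2.imwrite("pics/c1.png",c1)
c2=cv2.resize(b[115:260,275:405],None,fx=4,fy=4,interpolation=cv2.INTER_CUBIC)
cv2.imwrite("pics/c2.png",c2)
```

```text
(no output)
```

View pics/c1.png

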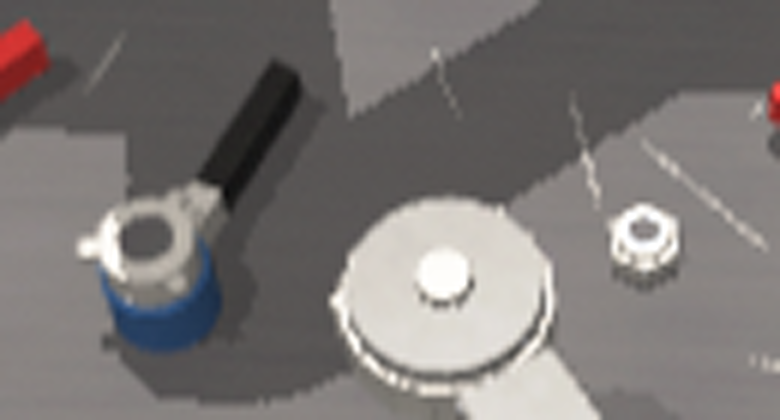

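View pics/c2.png

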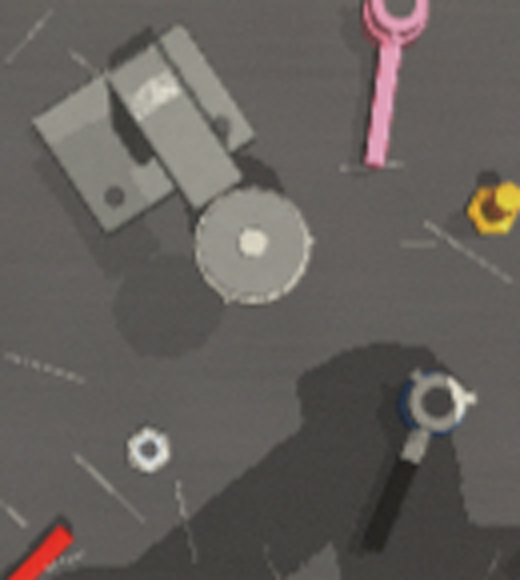

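```bash
cat > h.py <<'E'
import numpy as np,cv2,pickle
from scipy.spatial.transform import Rotation as Ro
def load(n): return pickle.load(open(n+".pkl","rb"))
def ray(s,u,v):
    p=cv2.undistortPoints(np.array([[[u,v]]],float),s["intrinsics"],np.array(s["D"]))[0,0]
    R=np.array(s["R"]);c=-R.T@s["t"];d=R.T@np.array([p[0],p[1],1]);return c,d/np.linalg.norm(d)
def onz(s,u,v,z):
    c,d=ray(s,u,v);return c+d*(z-c[2])/d[2]
def tri(obs):
    A=np.zeros((3,3));b=np.zeros(3)
    for s,u,v in obs:
        c,d=ray(s,u,v);P=np.eye(3)-np.outer(d,d);A+=P;b+=P@c
    X=np.linalg.solve(A,b)
    return X,[proj(s,X)[0]-[u,v] for s,u,v in obs]
def proj(s,X):
    X=np.atleast_2d(X);r=cv2.Rodrigues(np.array(s["R"]))[0]
    return cv2.projectPoints(X.astype(float),r,np.array(s["t"],float),s["intrinsics"],np.array(s["D"]))[0][:,0]
def circ(c,r,z,n=60):
    a=np.linspace(0,2*np.pi,n);return np.c_[c[0]+r*np.cos(a),c[1]+r*np.sin(a),np.full(n,z)]
def quat(q):return Ro.from_quat(q)
E
python3 - <<'E'
from h import *
S=load("scene0");T=load("top0")
t=lambda x,y:(T,x/4+275-.375,y/4+115-.375)
c=lambda x,y:(S,x/6+215-.42,y/6+160-.42)
np.set_printoptions(precision=4,suppress=True)
print("knob",tri([t(252,241),c(444,270)]))
print("spigot",tri([t(437,403),c(148,236)]), onz(*t(437,403),.074),onz(*c(148,236),.074))
print("handle end ctr top",onz(*t(374,549),.044),onz(*c(288,72),.044))
print("disc",onz(*t(253,245),.252),onz(*c(447,290),.252))
print("pips",[onz(*t(312,241),z) for z in(.2,.22)],[onz(*c(333,300),z) for z in(.2,.22)],onz(*c(503,212),.21))
print("lugs",onz(*t(471,399),.07),onz(*c(86,247),.066))
print("nutb",onz(*t(149,449),.024))
E
```

```text
knob (array([ 0.6383, -0.0734,  0.2641]), [array([-0.4958,  0.0361]), array([-0.6268,  0.0034])])
spigot (array([ 0.519 , -0.2522,  0.0736]), [array([-0.6339,  0.1018]), array([-0.746 ,  0.0262])]) [ 0.5195 -0.2544  0.074 ] [ 0.519  -0.2497  0.074 ]
handle end ctr top [ 0.3856 -0.2029  0.044 ] [ 0.3908 -0.1948  0.044 ]
disc [ 0.6367 -0.0765  0.252 ] [ 0.6413 -0.0709  0.252 ]
pips [array([ 0.648 , -0.1288,  0.2   ]), array([ 0.6455, -0.1274,  0.22  ])] [array([ 0.6207, -0.1283,  0.2   ]), array([ 0.6316, -0.1251,  0.22  ])] [ 0.5752 -0.053   0.21  ]
lugs [ 0.5241 -0.2858  0.07  ] [ 0.5229 -0.2833  0.066 ]
nutb [0.4721 0.0057 0.024 ]
```

Run:
```python
from h import *
S=load("scene0");T=load("top0")
a=cv2.imread("pics/scene0.png");b=cv2.imread("pics/top0.png")
cv2.imwrite("pics/c3.png",cv2.resize(a[185:235,262:317],None,fx=12,fy=12,interpolation=cv2.INTER_CUBIC))
cv2.imwrite("pics/c4.png",cv2.resize(b[155:197,318:358],None,fx=14,fy=14,interpolation=cv2.INTER_CUBIC))
```

```text
(no output)
```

View pics/c3.png

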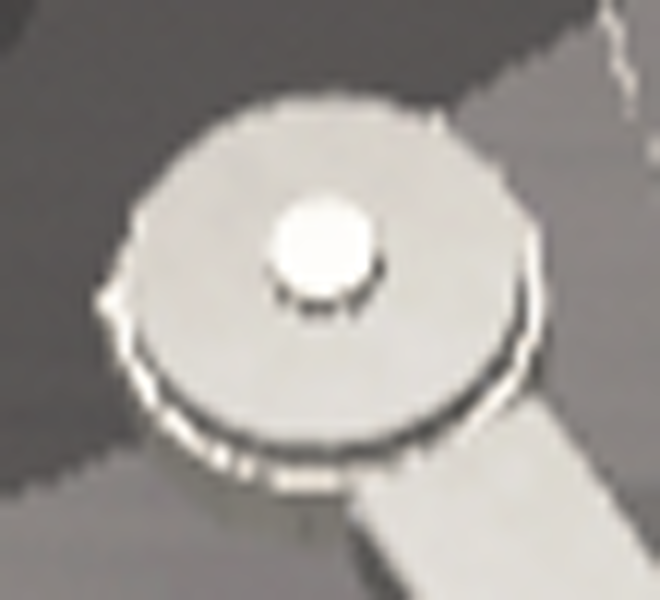

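View pics/c4.png

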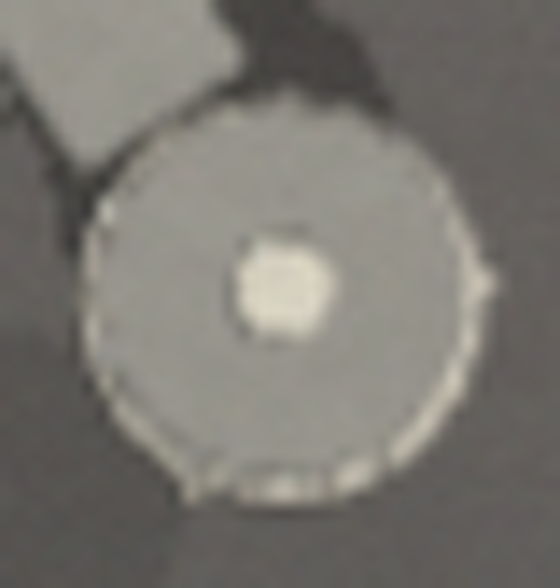

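Run:
```python
from h import *
from scipy.optimize import least_squares
np.set_printoptions(precision=4,suppress=True)
S=load("scene0");T=load("top0")
t=lambda x,y:(T,x/14+318-.46,y/14+155-.46)
c=lambda x,y:(S,x/12+262-.46,y/12+185-.46)
ob=[(t(487,285),0),(t(190,492),1),(c(100,302),0),(c(437,120),1)]
def f(p,full=True):
    x,y,z,ya,zt,du,dv=p
    r=[]
    for (s,u,v),i in ob:
        a=ya+[-np.pi/3,np.pi][i]
        q=proj(s,[x+.048*np.cos(a),y+.048*np.sin(a),z])[0]
        if s is S:q=q+[du,dv]
        r+=list(q-[u,v])
    for (s,u,v) in (t(286,290),c(327,245)):
        q=proj(s,[x,y,zt])[0]
        if s is S:q=q+[du,dv]
        r+=list(q-[u,v])
    return np.r_[r,du/1.,dv/1.]
o=least_squares(f,[.638,-.0735,.21,-.44,.26,0,0]);print(o.x,np.degrees(o.x[3]),o.fun,o.cost)
for n,s,x0,y0,w,h,k in(("scene0",S,262,185,55,50,12),("top0",T,318,155,40,42,14)):
    im=cv2.imread(f"pics/{n}.png")
    im=cv2.resize(im[y0:y0+h,x0:x0+w],None,fx=k,fy=k,interpolation=cv2.INTER_CUBIC)
    x,y=o.x[:2]
    for r,z,col in((.047,.2,(0,0,255)),(.047,.252,(0,255,0))):
        q=(proj(s,circ((x,y),r,z))-[x0,y0]+.5)*k-.5
        cv2.polylines(im,[q.astype(int)],True,col,1)
    cv2.imwrite(f"pics/ov_{n}.png",im)
# gauge
im=cv2.imread("pics/top0.png")
```

```text
[ 0.637  -0.0752  0.2408 -0.4176  0.2602  0.7505  0.0961] -23.928883795126424 [-0.594   0.1731  0.036  -0.4776  0.5866 -0.334  -0.7197  0.236  -0.3721
  0.2251 -0.6174  0.002   0.7505  0.0961] 1.3921553966934213
```

View pics/ov_scene0.png

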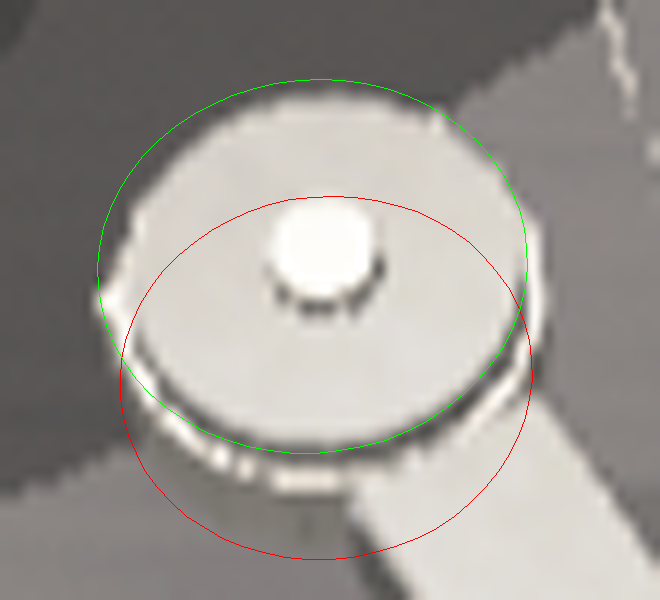

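View pics/ov_top0.png

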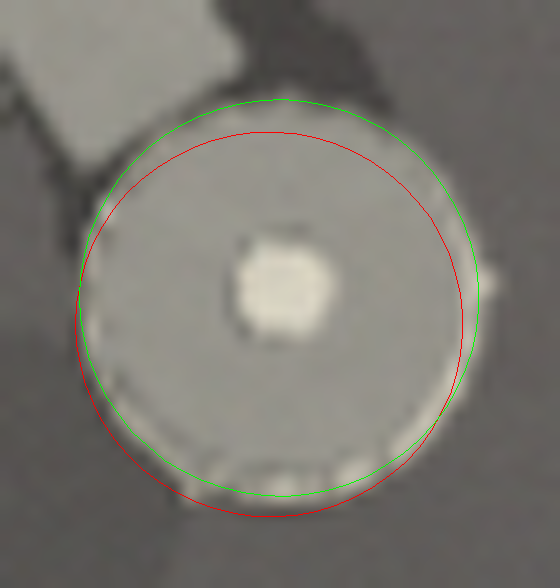

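Run:
```python
from h import *
from scipy.optimize import least_squares
a=cv2.imread("pics/scene0.png")
im=cv2.resize(a[185:245,255:325],None,fx=11,fy=11,interpolation=cv2.INTER_CUBIC)
im=np.clip((im.astype(float)/255)**.6*255*1.2-40,0,255).astype(np.uint8)
S=load("scene0")
for z,col in((.18,(255,0,0)),(.19,(0,0,255)),(.2,(0,255,255)),(.236,(0,255,0))):
    q=(proj(S,circ((.637,-.0737),.047,z))+[.9,.1]-[255,185]+.5)*11-.5
    cv2.polylines(im,[q.astype(int)],True,col,1)
cv2.imwrite("pics/c5.png",im)
```

```text
(no output)
```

View pics/c5.png

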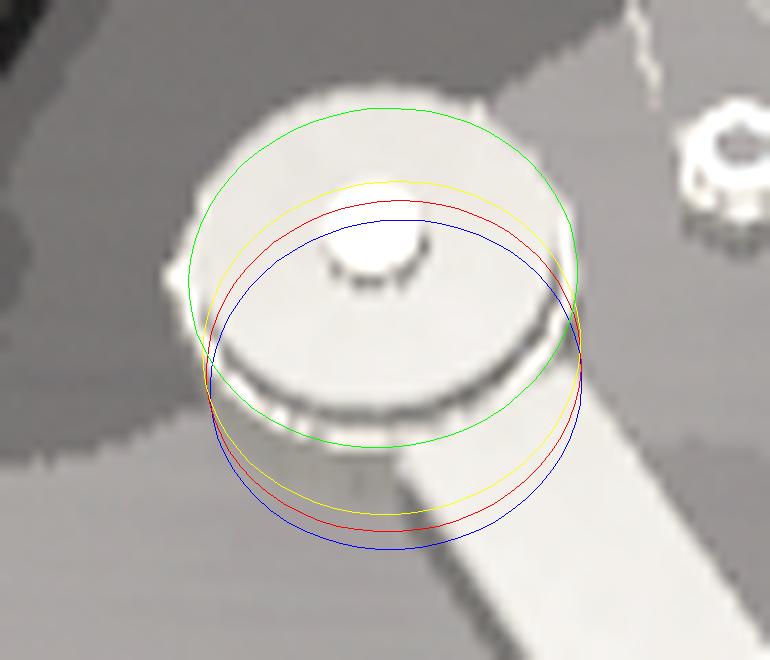

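Run:
```python
from h import *
from plant import *
np.set_printoptions(precision=4,suppress=True)
S=load("scene0");T=load("top0")
s=state();R=quat(s["tool_rot"]).as_matrix();print(R,np.degrees(np.arctan2(R[1,0],R[0,0])))
h=np.array([.5192,-.252]);a=np.radians(158);d=np.array([np.cos(a),np.sin(a)])
for g in(.105,.12):print("grip",h+g*d)
print("red end",onz(S,222,168,.04),onz(T,408,258,.04),"orange",onz(S,219,149,.04), "red hub",onz(S,184,190,.05))
print("table corner bounds, dial",onz(S,133,219,.15))
```

```text
[[ 0.3277 -0.0003  0.9448]
 [-0.9448  0.0011  0.3277]
 [-0.0011 -1.      0.0001]] -70.87371778196929
grip [ 0.4218 -0.2127]
grip [ 0.4079 -0.207 ]
red end [ 0.3813 -0.3349  0.04  ] [ 0.3669 -0.3502  0.04  ] orange [ 0.3017 -0.3591  0.04  ] red hub [ 0.4817 -0.4398  0.05  ]
table corner bounds, dial [ 0.6451 -0.5203  0.15  ]
```

Request:
play_rows(moves=[[0.56, 0.98, 0, 0, 0, -0.228], [0.56, 0.98, 0, 0, 0, -0.228], [0.56, 0.98, 0, 0, 0, -0.228], [0.56, 0.98, 0, 0, 0, -0.228], [0.56, 0.98, 0, 0, 0, -0.228], [0.56, 0.98, 0, 0, 0, -0.228], [0.56, 0.98, 0, 0, 0, -0.228]], hand=60)

```text
clock: 0.98
tool_pos: [0.3447, -0.3456, 0.2384]
tool_rot: [-0.396, 0.586, -0.586, 0.396]
wrist_force: [0.1, -0.1, -0.3]
width: 0.07
```

Request:
play_rows(moves=[[0.308, 0.532, 0, 0, 0, 0], [0.308, 0.532, 0, 0, 0, 0], [0.308, 0.532, -0.3, 0, 0, 0], [0.308, 0.532, -0.55, 0, 0, 0], [0.308, 0.532, -0.55, 0, 0, 0], [0.308, 0.532, -0.55, 0, 0, 0]])

```text
clock: 1.72
tool_pos: [0.421, -0.2131, 0.0997]
tool_rot: [-0.396, 0.587, -0.585, 0.396]
wrist_force: [-0.1, -0.5, 1.1]
width: 0.07
```

```bash
cat > snap.py <<'E'
import sys
from h import *
from plant import *
def snap(tag):
    for n in("scene","top"):
        s=snapshot(n); cv2.imwrite(f"pics/{n}{tag}.png",s["color"][:,:,::-1]); pickle.dump(s,open(f"{n}{tag}.pkl","wb"))
def crop(n,x0,y0,w,h,k,out):
    im=cv2.imread(f"pics/{n}.png");cv2.imwrite(f"pics/{out}.png",cv2.resize(im[y0:y0+h,x0:x0+w],None,fx=k,fy=k,interpolation=cv2.INTER_CUBIC))
E
python3 - <<'E'
from snap import *
snap("1");crop("scene1",200,130,120,90,6,"d1");crop("top1",340,170,100,100,5,"d2")
E
```

```text
(no output)
```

View pics/d1.png

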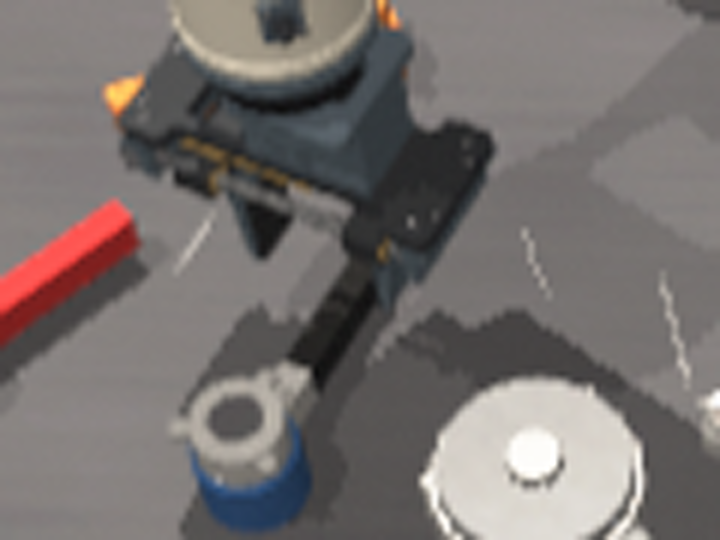

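View pics/d2.png

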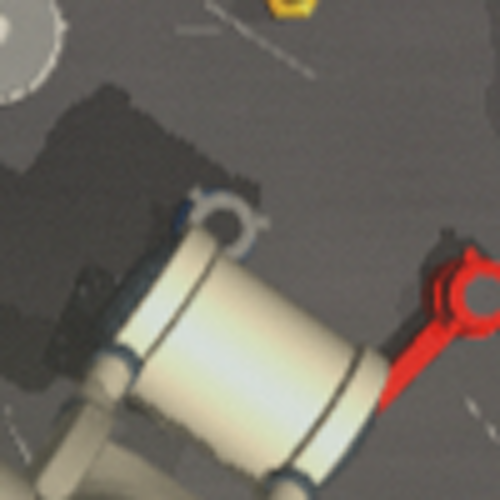

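Request:
play_rows(moves=[[0.003, 0, -0.12, 0, 0, 0], [0.003, 0, -0.2, 0, 0, 0], [0.003, 0, -0.255, 0, 0, 0], [0.003, 0, -0.255, 0, 0, 0]])

```text
clock: 2.33
tool_pos: [0.4227, -0.2139, 0.0377]
tool_rot: [0.395, -0.586, 0.586, -0.396]
wrist_force: [0.0, 0.4, -0.1]
width: 0.0696
```

Request:
play_rows(moves=[[0, 0, 0, 0, 0, 0], [0, 0, 0, 0, 0, 0], [0, 0, 0, 0, 0, 0], [0, 0, 0, 0, 0, 0], [0, 0, 0, 0, 0, 0], [0, 0, 0, 0, 0, 0]], hand=255)

```text
clock: 3.08
tool_pos: [0.4227, -0.2139, 0.0377]
tool_rot: [0.395, -0.586, 0.586, -0.396]
wrist_force: [-0.4, -1.0, 0.6]
width: 0.0181
```

Request:
play_rows(moves=[[0, 0, 0.04, 0, 0, 0], [0, 0, 0.12, 0, 0, 0], [0, 0, 0.16, 0, 0, 0], [0, 0, 0.16, 0, 0, 0], [0, 0, 0.16, 0, 0, 0]])

```text
clock: 3.7
tool_pos: [0.4225, -0.2138, 0.0774]
tool_rot: [-0.395, 0.586, -0.586, 0.396]
wrist_force: [-0.0, -1.0, -3.0]
width: 0.0179
```

Run:
```python
from snap import *
snap("2");crop("scene2",200,130,120,90,6,"e1");s=state();print(s["wrist_force"],s["torque"],s["tool_pos"],s["width"])
```

```text
[-0.02198441 -0.1334827  -2.27294762] [ 0.13723887  0.24761007 -0.01857913] [ 0.42242925 -0.21374151  0.07725281] 0.018177308486346272
```

View pics/e1.png

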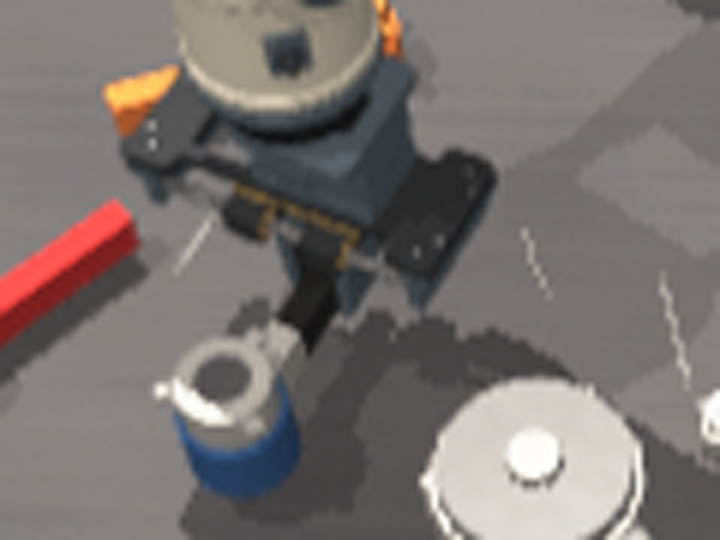

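Run:
```python
from snap import *
np.set_printoptions(precision=4,suppress=True)
S=load("scene0")
p=lambda x,y:(x/6+200-.42,y/6+130-.42)
X=onz(S,*p(237,420),.074);print(X)
for dz in(.0397,.037,.034):print(dz,(proj(S,X+[0,0,dz])[0]+.42-[200,130])*6, onz(S,*p(222,377),.074+dz))
# lug: left lug d1 (180,426), e1 (162,390)
L=onz(S,*p(180,427),.066);print(L,(proj(S,L+[0,0,.0397])[0]+.42-[200,130])*6)
crop("scene2",225,178,35,35,16,"e2");crop("scene1",225,185,35,35,16,"d3")
```

```text
[ 0.5215 -0.2499  0.074 ]
0.0397 [224.2906 380.8527] [ 0.5193 -0.2514  0.1137]
0.037 [225.1776 383.5838] [ 0.5176 -0.2521  0.111 ]
0.034 [226.1591 386.6064] [ 0.5159 -0.2529  0.108 ]
[ 0.5228 -0.2812  0.066 ] [165.7799 388.2462]
```

View pics/e2.png

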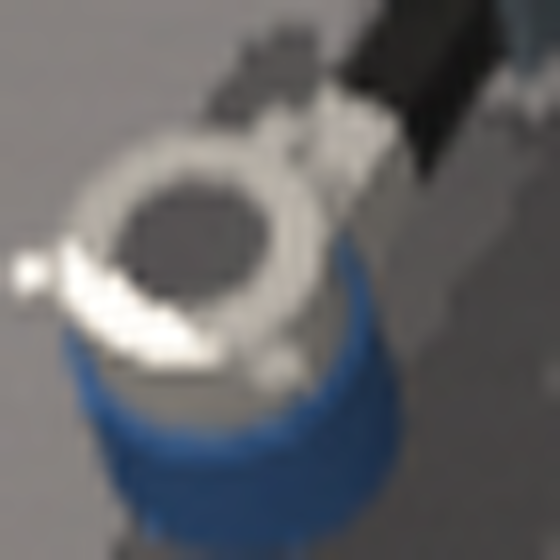

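View pics/d3.png

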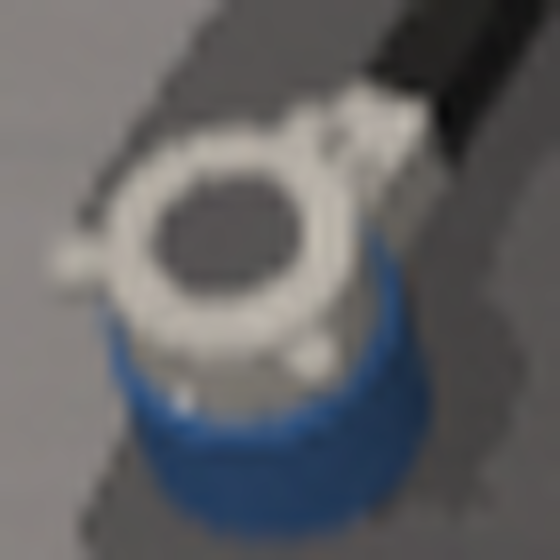

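Request:
play_rows(moves=[[0, 0, 0.08, 0, 0, 0], [0, 0, 0.2, 0, 0, 0], [0.04, 0.06, 0.251, 0, 0, -0.002], [0.12, 0.181, 0.251, 0, 0, -0.004], [0.2, 0.303, 0.251, 0, 0, -0.006], [0.28, 0.424, 0.251, 0, 0, -0.008], [0.36, 0.545, 0.251, 0, 0, -0.0106], [0.43, 0.65, 0.251, 0, 0, -0.0106], [0.465, 0.703, 0.251, 0, 0, -0.0106], [0.48, 0.726, 0.251, 0, 0, -0.0106], [0.48, 0.726, 0.251, 0, 0, -0.0106]])

```text
clock: 5.18
tool_pos: [0.5421, -0.0325, 0.1398]
tool_rot: [-0.386, 0.593, -0.592, 0.386]
wrist_force: [0.8, -0.3, -3.4]
width: 0.0179
```

Run:
```python
from snap import *
snap("3");crop("scene3",250,160,90,90,8,"f1");crop("top3",300,140,80,70,9,"f2");s=state();print(s["wrist_force"],s["torque"],s["tool_pos"],s["width"])
R=quat(s["tool_rot"]).as_matrix();print(R,np.degrees(np.arctan2(R[1,0],R[0,0])))
```

```text
[ 0.09830325  0.59576674 -2.66355288] [ 0.16994427  0.31883537 -0.0290211 ] [ 0.54190026 -0.03291067  0.13989462] 0.017699038823319063
[[-4.05118772e-01 -3.89071525e-04  9.14263982e-01]
 [-9.14263928e-01  7.19873059e-04 -4.05118442e-01]
 [-5.00533960e-04 -9.99999665e-01 -6.47348150e-04]] -113.89857340629223
```

View pics/f1.png

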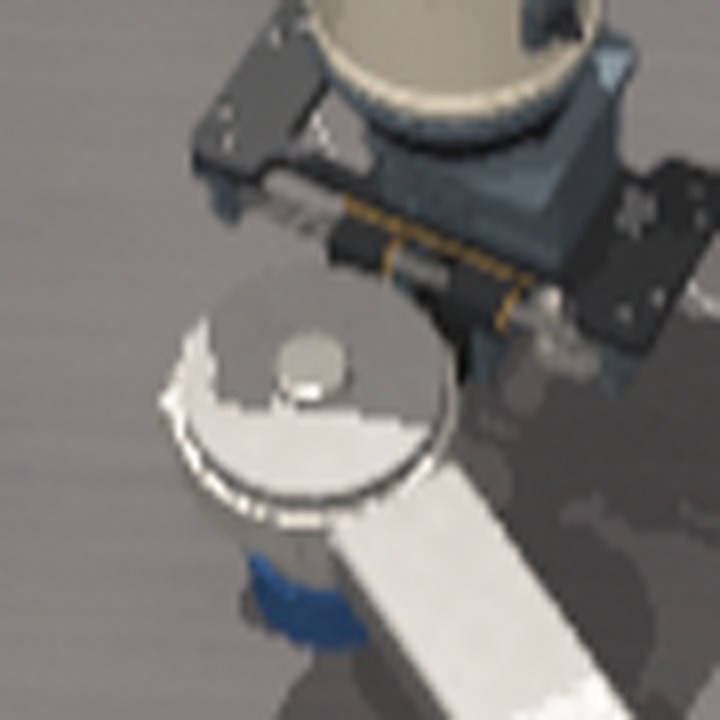

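View pics/f2.png

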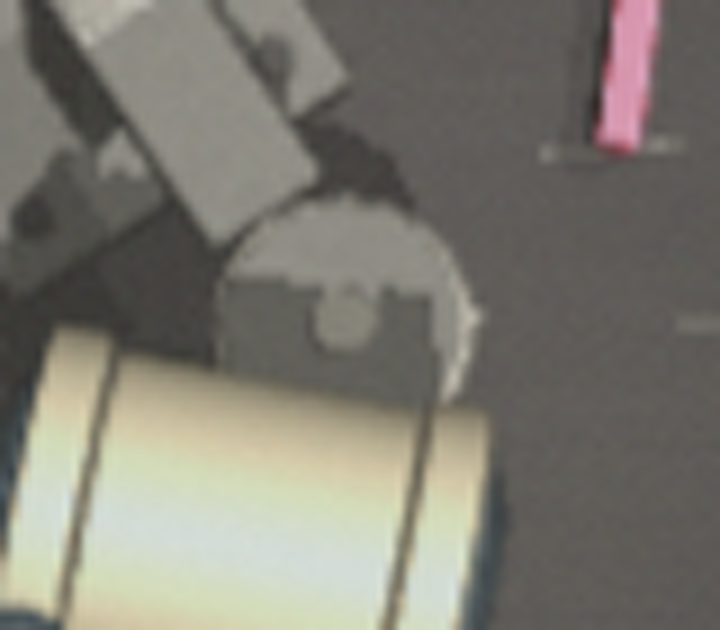

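Run:
```python
from snap import *
S=load("scene3");im=cv2.resize(cv2.imread("pics/scene3.png")[160:250,250:340],None,fx=8,fy=8,interpolation=cv2.INTER_CUBIC)
def dr(c,r,z,col):
    q=(proj(S,circ(c,r,z))+[.9,0]-[250,160]+.5)*8-.5;cv2.polylines(im,[q.astype(int)],True,col,1)
h=(.6374,-.0752);A=(.638,-.0748)
dr(h,.03,.1022,(0,0,255));dr(h,.03,.1462,(0,0,255))
dr(A,.047,.205,(0,255,0));dr(A,.047,.237,(0,255,255))
cv2.imwrite("pics/f3.png",im)
```

```text
(no output)
```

View pics/f3.png

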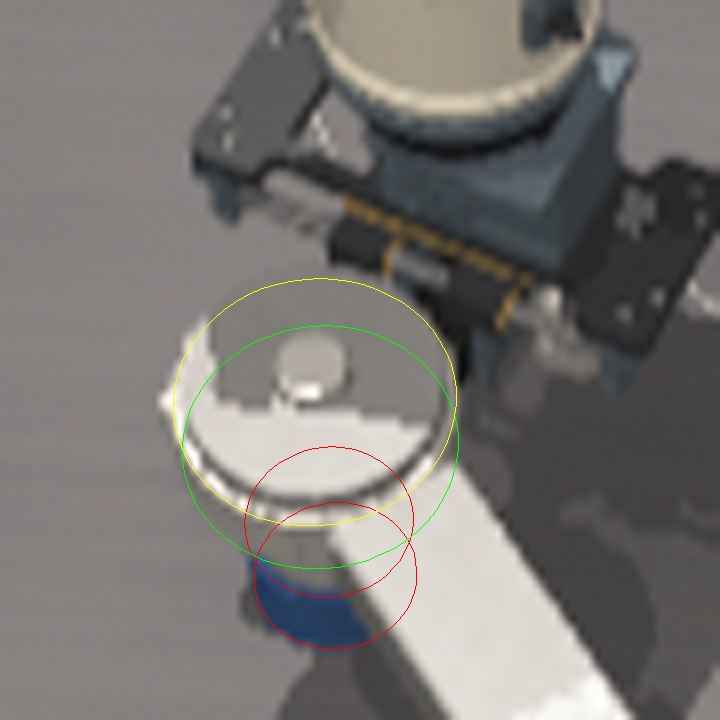

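Request:
play_rows(moves=[[0.002, 0.001, 0.015, 0, 0, 0], [0.002, 0.001, 0.03, 0, 0, 0], [0.002, 0.001, 0.045, 0, 0, 0], [0.002, 0.001, 0.06, 0, 0, 0], [0.002, 0.001, 0.072, 0, 0, 0], [0.002, 0.001, 0.08, 0, 0, 0]])

```text
clock: 6.02
tool_pos: [0.5425, -0.0327, 0.1601]
tool_rot: [-0.386, 0.593, -0.592, 0.386]
wrist_force: [0.7, -0.4, -2.9]
width: 0.018
```

Request:
play_rows(moves=[[0, 0, 0.004, 0, 0, 0], [0, 0, 0.008, 0, 0, 0], [0, 0, 0.012, 0, 0, 0], [0, 0, 0.016, 0, 0, 0], [0, 0, 0.02, 0, 0, 0], [0, 0, 0.024, 0, 0, 0]])

```text
clock: 6.78
tool_pos: [0.5425, -0.0327, 0.1662]
tool_rot: [-0.386, 0.593, -0.592, 0.386]
wrist_force: [-0.0, 0.2, -3.1]
width: 0.0178
```

Request:
play_rows(moves=[[0, 0, 0.004, 0, 0, 0], [0, 0, 0.008, 0, 0, 0], [0, 0, 0.012, 0, 0, 0], [0, 0, 0.016, 0, 0, 0], [0, 0, 0.02, 0, 0, 0]])

```text
clock: 7.4
tool_pos: [0.5425, -0.0327, 0.1713]
tool_rot: [-0.386, 0.593, -0.592, 0.386]
wrist_force: [-1.0, 0.3, -3.1]
width: 0.0177
```

Run:
```python
from plant import *
s=state();print(s["wrist_force"],s["torque"],s["tool_pos"])
```

```text
[-0.99193178  0.26577273 -3.07616035] [ 0.14824648  0.294928   -0.0224052 ] [ 0.54246812 -0.03266632  0.17129113]
```

Request:
play_rows(moves=[[0, 0, 0.004, 0, 0, 0], [0, 0, 0.008, 0, 0, 0], [0, 0, 0.012, 0, 0, 0], [0, 0, 0.016, 0, 0, 0]])

```text
clock: 7.9
tool_pos: [0.5425, -0.0327, 0.1753]
tool_rot: [-0.386, 0.593, -0.592, 0.386]
wrist_force: [0.0, 0.1, -2.2]
width: 0.0177
```

Run:
```python
from plant import *
s=state();print(s["wrist_force"],s["torque"],s["tool_pos"])
```

```text
[ 0.03670749  0.10684029 -2.16226468] [0.1920137  0.27202132 0.00471254] [ 0.54245586 -0.0326689   0.17532336]
```

Request:
play_rows(moves=[[0, 0, 0.004, 0, 0, 0], [0, 0, 0.008, 0, 0, 0], [0, 0, 0.012, 0, 0, 0], [0, 0, 0.016, 0, 0, 0]])

```text
clock: 8.4
tool_pos: [0.5424, -0.0327, 0.1794]
tool_rot: [-0.386, 0.593, -0.592, 0.386]
wrist_force: [-1.0, 0.2, -2.8]
width: 0.0176
```

Run:
```python
from plant import *
s=state();print(s["wrist_force"],s["torque"],s["tool_pos"])
```

```text
[-1.02778481  0.15665019 -2.8259064 ] [ 0.15238757  0.22626438 -0.00814894] [ 0.54244893 -0.03266293  0.17938787]
```

Request:
play_rows(moves=[[0, 0, 0.004, 0, 0, 0], [0, 0, 0.008, 0, 0, 0], [0, 0, 0.012, 0, 0, 0], [0, 0, 0.016, 0, 0, 0]])

```text
clock: 8.9
tool_pos: [0.5425, -0.0326, 0.1835]
tool_rot: [-0.386, 0.593, -0.592, 0.386]
wrist_force: [0.0, 0.8, -3.2]
width: 0.0177
```

Run:
```python
from snap import *
s=state();print(s["wrist_force"],s["torque"],s["tool_pos"])
snap("4");crop("scene4",250,160,90,90,8,"g1")
```

```text
[ 0.01662585  0.82924657 -3.16584139] [ 0.1905197   0.23028105 -0.03447699] [ 0.54245143 -0.03264953  0.18345068]
```

View pics/g1.png

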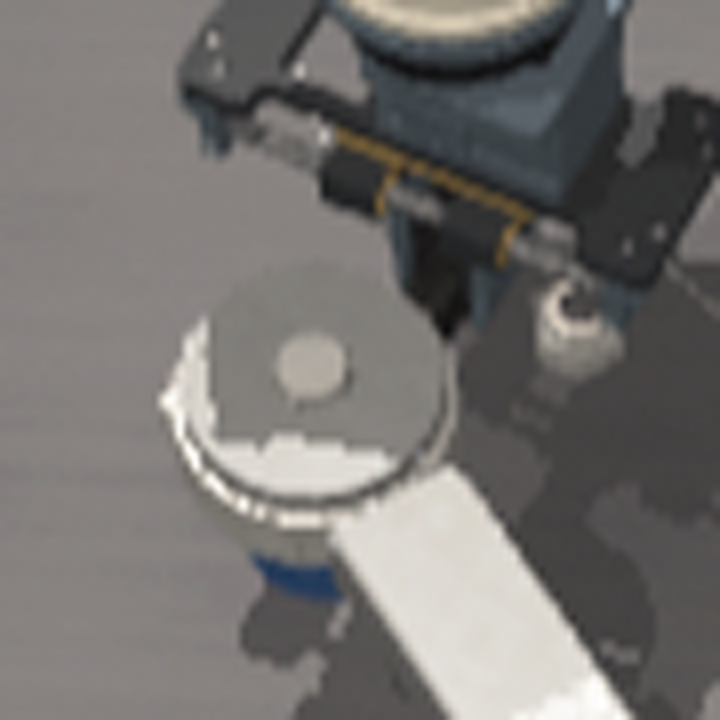

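Request:
play_rows(moves=[[0, 0, 0.004, 0, 0, 0], [0, 0, 0.008, 0, 0, 0], [0, 0, 0.012, 0, 0, 0], [0, 0, 0.012, 0, 0, 0]])

```text
clock: 9.5
tool_pos: [0.5426, -0.0327, 0.1866]
tool_rot: [-0.386, 0.593, -0.593, 0.386]
wrist_force: [-0.5, -0.7, -2.5]
width: 0.0179
```

Run:
```python
from plant import *
s=state();print(s["wrist_force"],s["torque"],s["tool_pos"])
```

```text
[-0.47930797 -0.70921244 -2.48885965] [ 0.15968393  0.2768134  -0.03880234] [ 0.54257393 -0.03266943  0.18660388]
```

Request:
play_rows(moves=[[0, 0, 0.004, 0, 0, 0], [0, 0, 0.008, 0, 0, 0], [0, 0, 0.012, 0, 0, 0], [0, 0, 0.012, 0, 0, 0]])

```text
clock: 10.0
tool_pos: [0.5426, -0.0327, 0.1897]
tool_rot: [-0.385, 0.593, -0.593, 0.386]
wrist_force: [0.8, -0.2, -3.1]
width: 0.0177
```

Run:
```python
from plant import *
s=state();print(s["wrist_force"],s["torque"],s["tool_pos"])
```

```text
[ 0.8118444  -0.15251648 -3.0572882 ] [ 0.10189642  0.17177181 -0.04375124] [ 0.54259648 -0.03268273  0.18966724]
```

Request:
play_rows(moves=[[0, 0, 0.004, 0, 0, 0], [0, 0, 0.008, 0, 0, 0], [0, 0, 0.008, 0, 0, 0]])

```text
clock: 10.38
tool_pos: [0.5425, -0.0326, 0.1916]
tool_rot: [-0.386, 0.593, -0.592, 0.386]
wrist_force: [0.7, 1.0, -4.6]
width: 0.0178
```

Run:
```python
from plant import *
s=state();print(s["wrist_force"],s["torque"],s["tool_pos"])
```

```text
[ 0.70071493  1.02150516 -4.55573288] [0.19223019 0.35118113 0.00075411] [ 0.54248361 -0.03264358  0.19161722]
```

Request:
play_rows(moves=[[0, 0, 0.004, 0, 0, 0], [0, 0, 0.008, 0, 0, 0], [0, 0, 0.008, 0, 0, 0]])

```text
clock: 10.75
tool_pos: [0.5424, -0.0326, 0.1936]
tool_rot: [-0.386, 0.593, -0.592, 0.386]
wrist_force: [-0.4, -0.5, -6.1]
width: 0.0181
```

Run:
```python
from plant import *
s=state();print(s["wrist_force"],s["torque"],s["tool_pos"])
```

```text
[-0.44846304 -0.5248244  -6.13888961] [ 0.2517749   0.49675249 -0.02094027] [ 0.54240451 -0.0326322   0.1936162 ]
```

Request:
play_rows(moves=[[0, 0, 0.004, 0, 0, 0], [0, 0, 0.008, 0, 0, 0], [0, 0, 0.008, 0, 0, 0]])

```text
clock: 11.12
tool_pos: [0.5424, -0.0326, 0.1957]
tool_rot: [-0.386, 0.593, -0.592, 0.386]
wrist_force: [0.7, 0.2, -5.7]
width: 0.018
```

Run:
```python
from snap import *
s=state();print(s["wrist_force"],s["torque"],s["tool_pos"])
snap("5");crop("scene5",250,160,90,90,8,"g2")
```

```text
[ 0.66147863  0.20142142 -5.73982182] [0.23408377 0.53720163 0.00492578] [ 0.54236239 -0.0326099   0.19568894]
```

View pics/g2.png

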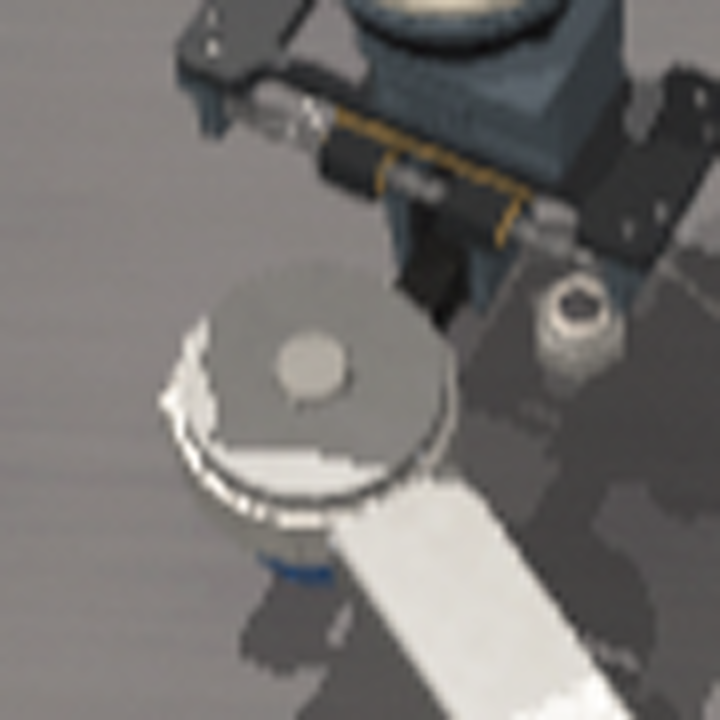

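Request:
play_rows(moves=[[0, 0, 0.004, 0, 0, 0], [0, 0, 0.008, 0, 0, 0], [0, 0, 0.012, 0, 0, 0], [0, 0, 0.015, 0, 0, 0], [0, 0, 0.015, 0, 0, 0]])

```text
clock: 11.85
tool_pos: [0.5423, -0.0326, 0.1994]
tool_rot: [-0.386, 0.593, -0.592, 0.386]
wrist_force: [-0.6, 0.4, -7.9]
width: 0.0179
```

Run:
```python
from plant import *
for i in range(1):
    s=state();print(s["wrist_force"],s["torque"],s["tool_pos"])
```

```text
[-0.55436857  0.38947525 -7.91764038] [0.29265601 0.58085607 0.00912061] [ 0.542337   -0.03262545  0.19938288]
```

```bash
cat > tw.py <<'E'
from h import *
from plant import *
import sys
def plan(A,targets,dz=0):
    s=state();p=s["tool_pos"];R=quat(s["tool_rot"]).as_matrix()
    y=np.degrees(np.arctan2(R[1,0],R[0,0]))+90
    print("yaw",y,"pos",p,"F",np.round(s["wrist_force"],2),"T",np.round(s["torque"],2),"tilt z",np.round(R[:,1],4))
    print("radius",np.hypot(*(A-p[:2])),"hub ang",np.degrees(np.arctan2(*(A-p[:2])[::-1])))
    for t in targets:
        a=np.radians(t-y);c,q=np.cos(a),np.sin(a);d=p[:2]-A
        n=A+[c*d[0]-q*d[1],q*d[0]+c*d[1]]-p[:2]
        print(t,[round(n[0]/.25,4),round(n[1]/.25,4),round(dz/.25,4),0,0,round((t-y)/180,4)])
if __name__=="__main__":
    plan(np.array([.638,-.0749]),[float(x) for x in sys.argv[1:]])
E
python3 tw.py -22 -19 -16 -13 -10 -7 -4
```

```text
yaw -23.894302736340833 pos [ 0.542337   -0.03262545  0.19938288] F [-0.55  0.39 -7.92] T [0.29 0.58 0.01] tilt z [-3.e-04  7.e-04 -1.e+00]
radius 0.10458750864025441 hub ang -23.841170352085584
-22.0 [np.float64(-0.0054), np.float64(-0.0127), 0.0, 0, 0, np.float64(0.0105)]
-19.0 [np.float64(-0.013), np.float64(-0.0333), 0.0, 0, 0, np.float64(0.0272)]
-16.0 [np.float64(-0.0196), np.float64(-0.0542), 0.0, 0, 0, np.float64(0.0439)]
-13.0 [np.float64(-0.0251), np.float64(-0.0754), 0.0, 0, 0, np.float64(0.0605)]
-10.0 [np.float64(-0.0294), np.float64(-0.0968), 0.0, 0, 0, np.float64(0.0772)]
-7.0 [np.float64(-0.0326), np.float64(-0.1185), 0.0, 0, 0, np.float64(0.0939)]
-4.0 [np.float64(-0.0347), np.float64(-0.1403), 0.0, 0, 0, np.float64(0.1105)]
```

Request:
play_rows(moves=[[-0.0054, -0.0127, 0, 0, 0, 0.0105], [-0.013, -0.0333, 0, 0, 0, 0.0272], [-0.0196, -0.0542, 0, 0, 0, 0.0439], [-0.0251, -0.0754, 0, 0, 0, 0.0605], [-0.0251, -0.0754, 0, 0, 0, 0.0605]])

```text
clock: 12.48
tool_pos: [0.5359, -0.0517, 0.1993]
tool_rot: [-0.44, 0.554, -0.553, 0.44]
wrist_force: [0.2, 0.2, -6.1]
width: 0.0178
```

```bash
python3 tw.py -10 -7 -4 -1 2 5 8 11 14 17
```

```text
yaw -13.037772534661698 pos [ 0.5359324  -0.05165542  0.19932537] F [ 0.18  0.2  -6.13] T [0.15 0.66 0.01] tilt z [-6.e-04  6.e-04 -1.e+00]
radius 0.10468096782335794 hub ang -12.82956301411432
-10.0 [np.float64(-0.0044), np.float64(-0.0218), 0.0, 0, 0, np.float64(0.0169)]
-7.0 [np.float64(-0.0075), np.float64(-0.0435), 0.0, 0, 0, np.float64(0.0335)]
-4.0 [np.float64(-0.0095), np.float64(-0.0653), 0.0, 0, 0, np.float64(0.0502)]
-1.0 [np.float64(-0.0104), np.float64(-0.0872), 0.0, 0, 0, np.float64(0.0669)]
2.0 [np.float64(-0.0101), np.float64(-0.1091), 0.0, 0, 0, np.float64(0.0835)]
5.0 [np.float64(-0.0087), np.float64(-0.131), 0.0, 0, 0, np.float64(0.1002)]
8.0 [np.float64(-0.0062), np.float64(-0.1528), 0.0, 0, 0, np.float64(0.1169)]
11.0 [np.float64(-0.0025), np.float64(-0.1744), 0.0, 0, 0, np.float64(0.1335)]
14.0 [np.float64(0.0024), np.float64(-0.1958), 0.0, 0, 0, np.float64(0.1502)]
17.0 [np.float64(0.0083), np.float64(-0.2169), 0.0, 0, 0, np.float64(0.1669)]
```

Free turning, 11° so far. I'll carry on.

Request:
play_rows(moves=[[-0.0044, -0.0218, 0, 0, 0, 0.0169], [-0.0075, -0.0435, 0, 0, 0, 0.0335], [-0.0095, -0.0653, 0, 0, 0, 0.0502], [-0.0104, -0.0872, 0, 0, 0, 0.0669], [-0.0104, -0.0872, 0, 0, 0, 0.0669]])

```text
clock: 13.1
tool_pos: [0.5333, -0.0735, 0.1993]
tool_rot: [-0.495, 0.505, -0.504, 0.495]
wrist_force: [0.5, 0.3, -7.3]
width: 0.0178
```

```bash
python3 tw.py  2 5 8 11 14 17
```

```text
yaw -1.0918664711572035 pos [ 0.53332941 -0.07349621  0.19928878] F [ 0.47  0.26 -7.26] T [ 0.03  0.63 -0.04] tilt z [-8.e-04  4.e-04 -1.e+00]
radius 0.10468000381992107 hub ang -0.7683788658080938
2.0 [np.float64(0.0003), np.float64(-0.0226), 0.0, 0, 0, np.float64(0.0172)]
5.0 [np.float64(0.0018), np.float64(-0.0445), 0.0, 0, 0, np.float64(0.0338)]
8.0 [np.float64(0.0044), np.float64(-0.0662), 0.0, 0, 0, np.float64(0.0505)]
11.0 [np.float64(0.0081), np.float64(-0.0878), 0.0, 0, 0, np.float64(0.0672)]
14.0 [np.float64(0.013), np.float64(-0.1092), 0.0, 0, 0, np.float64(0.0838)]
17.0 [np.float64(0.019), np.float64(-0.1303), 0.0, 0, 0, np.float64(0.1005)]
```

Request:
play_rows(moves=[[0.0003, -0.0226, 0, 0, 0, 0.0172], [0.0018, -0.0445, 0, 0, 0, 0.0338], [0.0044, -0.0662, 0, 0, 0, 0.0505], [0.0081, -0.0878, 0, 0, 0, 0.0672], [0.013, -0.1092, 0, 0, 0, 0.0838], [0.019, -0.1303, 0, 0, 0, 0.1005], [0.019, -0.1303, 0, 0, 0, 0.1005]])

```text
clock: 13.98
tool_pos: [0.5382, -0.106, 0.1993]
tool_rot: [0.568, -0.421, 0.421, -0.568]
wrist_force: [0.6, -0.3, -6.5]
width: 0.0176
```

```bash
python3 tw.py  19 21 23 25 27 28 29
```

```text
yaw 16.876088767026857 pos [ 0.53820129 -0.10603498  0.19927487] F [ 0.62 -0.33 -6.48] T [-0.25  0.57 -0.08] tilt z [-8.e-04  0.e+00 -1.e+00]
radius 0.1045426717515449 hub ang 17.326758721263854
19.0 [np.float64(0.0049), np.float64(-0.0147), 0.0, 0, 0, np.float64(0.0118)]
21.0 [np.float64(0.01), np.float64(-0.0284), 0.0, 0, 0, np.float64(0.0229)]
23.0 [np.float64(0.0156), np.float64(-0.0419), 0.0, 0, 0, np.float64(0.034)]
25.0 [np.float64(0.0216), np.float64(-0.0552), 0.0, 0, 0, np.float64(0.0451)]
27.0 [np.float64(0.0281), np.float64(-0.0682), 0.0, 0, 0, np.float64(0.0562)]
28.0 [np.float64(0.0315), np.float64(-0.0747), 0.0, 0, 0, np.float64(0.0618)]
29.0 [np.float64(0.0351), np.float64(-0.0811), 0.0, 0, 0, np.float64(0.0674)]
```

Request:
play_rows(moves=[[0.0049, -0.0147, 0, 0, 0, 0.0118], [0.01, -0.0284, 0, 0, 0, 0.0229], [0.0156, -0.0419, 0, 0, 0, 0.034], [0.0216, -0.0552, 0, 0, 0, 0.0451], [0.0249, -0.0618, 0, 0, 0, 0.0506], [0.0249, -0.0618, 0, 0, 0, 0.0506]])

```text
clock: 14.72
tool_pos: [0.5444, -0.1213, 0.1992]
tool_rot: [0.6, -0.375, 0.375, -0.599]
wrist_force: [-0.4, 0.3, -7.6]
width: 0.018
```

```bash
python3 tw.py  27 28 29 30 31 32
```

```text
yaw 25.91035806541666 pos [ 0.54444986 -0.12134961  0.1992477 ] F [-0.42  0.27 -7.58] T [-0.23  0.55  0.  ] tilt z [-9.e-04 -1.e-04 -1.e+00]
radius 0.10444709589223011 hub ang 26.405365760538036
27.0 [np.float64(0.0036), np.float64(-0.0071), 0.0, 0, 0, np.float64(0.0061)]
28.0 [np.float64(0.007), np.float64(-0.0135), 0.0, 0, 0, np.float64(0.0116)]
29.0 [np.float64(0.0106), np.float64(-0.0199), 0.0, 0, 0, np.float64(0.0172)]
30.0 [np.float64(0.0142), np.float64(-0.0262), 0.0, 0, 0, np.float64(0.0227)]
31.0 [np.float64(0.018), np.float64(-0.0325), 0.0, 0, 0, np.float64(0.0283)]
32.0 [np.float64(0.0218), np.float64(-0.0386), 0.0, 0, 0, np.float64(0.0338)]
```

Request:
play_rows(moves=[[0.0036, -0.0071, 0, 0, 0, 0.0061], [0.007, -0.0135, 0, 0, 0, 0.0116], [0.0106, -0.0199, 0, 0, 0, 0.0172], [0.0106, -0.0199, 0, 0, 0, 0.0172]])

```text
clock: 15.22
tool_pos: [0.5472, -0.1264, 0.1992]
tool_rot: [0.609, -0.359, 0.359, -0.609]
wrist_force: [0.6, 0.8, -6.4]
width: 0.0182
```

```bash
python3 tw.py  30 31 32 33 34 35
```

```text
yaw 29.01388564258219 pos [ 0.54718737 -0.12641819  0.19924567] F [ 0.63  0.81 -6.37] T [-0.33  0.53 -0.03] tilt z [-7.e-04 -2.e-04 -1.e+00]
radius 0.10440812770794838 hub ang 29.56633248338376
30.0 [np.float64(0.0036), np.float64(-0.0062), 0.0, 0, 0, np.float64(0.0055)]
31.0 [np.float64(0.0074), np.float64(-0.0125), 0.0, 0, 0, np.float64(0.011)]
32.0 [np.float64(0.0112), np.float64(-0.0186), 0.0, 0, 0, np.float64(0.0166)]
33.0 [np.float64(0.0152), np.float64(-0.0248), 0.0, 0, 0, np.float64(0.0221)]
34.0 [np.float64(0.0193), np.float64(-0.0308), 0.0, 0, 0, np.float64(0.0277)]
35.0 [np.float64(0.0235), np.float64(-0.0368), 0.0, 0, 0, np.float64(0.0333)]
```

Request:
play_rows(moves=[[0.0036, -0.0062, 0, 0, 0, 0.0055], [0.0074, -0.0125, 0, 0, 0, 0.011], [0.0074, -0.0125, 0, 0, 0, 0.011]])

```text
clock: 15.6
tool_pos: [0.5489, -0.1296, 0.1992]
tool_rot: [0.616, -0.348, 0.348, -0.615]
wrist_force: [-1.2, 0.5, -6.2]
width: 0.0177
```

```bash
python3 tw.py 32 33 34
```

```text
yaw 31.010764112498187 pos [ 0.54894106 -0.12960071  0.19916739] F [-1.16  0.54 -6.15] T [-0.21  0.71  0.11] tilt z [-0.0011 -0.     -1.    ]
radius 0.1045163280139841 hub ang 31.558576339592857
32.0 [np.float64(0.0038), np.float64(-0.0061), 0.0, 0, 0, np.float64(0.0055)]
33.0 [np.float64(0.0078), np.float64(-0.0122), 0.0, 0, 0, np.float64(0.0111)]
34.0 [np.float64(0.0119), np.float64(-0.0183), 0.0, 0, 0, np.float64(0.0166)]
```

Request:
play_rows(moves=[[0.0038, -0.0061, 0, 0, 0, 0.0055], [0.0038, -0.0061, 0, 0, 0, 0.0055]])

```text
clock: 15.85
tool_pos: [0.5495, -0.1311, 0.1991]
tool_rot: [0.619, -0.343, 0.342, -0.618]
wrist_force: [-4.5, 1.5, -6.0]
width: 0.0179
```

```bash
python3 tw.py 33 34
```

```text
yaw 32.023482837817625 pos [ 0.54946487 -0.1311298   0.19906501] F [-4.47  1.47 -6.  ] T [-0.14  1.06 -0.04] tilt z [-2.e-03  2.e-04 -1.e+00]
radius 0.10488212365834508 hub ang 32.42015499734243
33.0 [np.float64(0.0039), np.float64(-0.006), 0.0, 0, 0, np.float64(0.0054)]
34.0 [np.float64(0.008), np.float64(-0.0121), 0.0, 0, 0, np.float64(0.011)]
```

Request:
play_rows(moves=[[-0.0024, 0.0038, 0, 0, 0, -0.0036], [-0.0024, 0.0038, -0.004, 0, 0, -0.0036], [-0.0024, 0.0038, -0.008, 0, 0, -0.0036], [-0.0024, 0.0038, -0.012, 0, 0, -0.0036], [-0.0024, 0.0038, -0.012, 0, 0, -0.0036]])

```text
clock: 16.48
tool_pos: [0.5489, -0.1302, 0.1959]
tool_rot: [0.617, -0.347, 0.345, -0.616]
wrist_force: [-2.4, 0.9, -6.0]
width: 0.0177
```

```bash
python3 tw.py 32 33
```

```text
yaw 31.377876044196157 pos [ 0.54886843 -0.13018313  0.19593942] F [-2.37  0.88 -5.99] T [-0.2   0.75  0.09] tilt z [-2.1e-03  2.0e-04 -1.0e+00]
radius 0.10488403710396613 hub ang 31.808923285830677
32.0 [np.float64(0.0024), np.float64(-0.0039), 0.0, 0, 0, np.float64(0.0035)]
33.0 [np.float64(0.0064), np.float64(-0.01), 0.0, 0, 0, np.float64(0.009)]
```

Request:
play_rows(moves=[[0, 0, -0.004, 0, 0, 0], [0, 0, -0.008, 0, 0, 0], [0, 0, -0.008, 0, 0, 0]])

```text
clock: 16.85
tool_pos: [0.549, -0.1302, 0.1942]
tool_rot: [0.617, -0.347, 0.346, -0.616]
wrist_force: [-3.8, 1.1, -0.6]
width: 0.0179
```

```bash
python3 tw.py 32 33
```

```text
yaw 31.37939800621681 pos [ 0.54904227 -0.13019647  0.19417857] F [-3.77  1.1  -0.57] T [0.23 0.36 0.17] tilt z [-1.5e-03  2.0e-04 -1.0e+00]
radius 0.10474338347675995 hub ang 31.865243125693972
32.0 [np.float64(0.0024), np.float64(-0.0038), 0.0, 0, 0, np.float64(0.0034)]
33.0 [np.float64(0.0064), np.float64(-0.01), 0.0, 0, 0, np.float64(0.009)]
```

```bash
python3 tw.py 30.5 29.5 28.5 27.5
```

```text
yaw 31.37939800621681 pos [ 0.54904227 -0.13019647  0.19417857] F [-3.77  1.1  -0.57] T [0.23 0.36 0.17] tilt z [-1.5e-03  2.0e-04 -1.0e+00]
radius 0.10474338347675995 hub ang 31.865243125693972
30.5 [np.float64(-0.0034), np.float64(0.0055), 0.0, 0, 0, np.float64(-0.0049)]
29.5 [np.float64(-0.0071), np.float64(0.0118), 0.0, 0, 0, np.float64(-0.0104)]
28.5 [np.float64(-0.0107), np.float64(0.0182), 0.0, 0, 0, np.float64(-0.016)]
27.5 [np.float64(-0.0141), np.float64(0.0246), 0.0, 0, 0, np.float64(-0.0216)]
```

Request:
play_rows(moves=[[-0.0034, 0.0055, 0, 0, 0, -0.0049], [-0.0071, 0.0118, 0, 0, 0, -0.0104], [-0.0071, 0.0118, 0, 0, 0, -0.0104]])

```text
clock: 17.23
tool_pos: [0.5473, -0.1272, 0.1943]
tool_rot: [0.611, -0.357, 0.356, -0.611]
wrist_force: [-2.9, 0.1, -1.5]
width: 0.0179
```

```bash
python3 tw.py 28.5 31
```

```text
yaw 29.487247358125053 pos [ 0.54730603 -0.12718222  0.19430701] F [-2.88  0.08 -1.48] T [-0.05  0.35  0.16] tilt z [-0.0012  0.     -1.    ]
radius 0.10468441728136314 hub ang 29.96209550755986
28.5 [np.float64(-0.0035), np.float64(0.0063), 0.0, 0, 0, np.float64(-0.0055)]
31.0 [np.float64(0.0056), np.float64(-0.0095), 0.0, 0, 0, np.float64(0.0084)]
```

Request:
play_rows(moves=[[-0.0035, 0.0063, 0, 0, 0, -0.0055], [-0.0052, 0.0095, 0, 0, 0, -0.0083], [-0.0052, 0.0095, 0, 0, 0, -0.0083]])

```text
clock: 17.6
tool_pos: [0.5457, -0.1248, 0.1942]
tool_rot: [0.606, -0.365, 0.364, -0.606]
wrist_force: [-5.1, -1.6, -1.3]
width: 0.018
```

```bash
python3 tw.py 26.5 31
```

```text
yaw 27.993701944798303 pos [ 0.54574334 -0.12479832  0.19423174] F [-5.14 -1.59 -1.34] T [-0.24  0.71  0.42] tilt z [-0.0018 -0.     -1.    ]
radius 0.10488629399799573 hub ang 28.407366044465316
26.5 [np.float64(-0.0051), np.float64(0.0097), 0.0, 0, 0, np.float64(-0.0083)]
31.0 [np.float64(0.011), np.float64(-0.0191), 0.0, 0, 0, np.float64(0.0167)]
```

```bash
python3 tw.py 29.7
```

```text
yaw 27.993701944798303 pos [ 0.54574334 -0.12479832  0.19423174] F [-5.14 -1.59 -1.34] T [-0.24  0.71  0.42] tilt z [-0.0018 -0.     -1.    ]
radius 0.10488629399799573 hub ang 28.407366044465316
29.7 [np.float64(0.0061), np.float64(-0.0109), 0.0, 0, 0, np.float64(0.0095)]
```

Request:
play_rows(moves=[[0.003, -0.006, -0.001, 0, 0, 0.005], [0.0026, -0.0129, -0.0015, 0, 0, 0.0095], [0.0026, -0.0129, -0.0015, 0, 0, 0.0095], [0.0026, -0.0129, -0.0015, 0, 0, 0.0095]])

```text
clock: 18.1
tool_pos: [0.547, -0.1281, 0.1941]
tool_rot: [0.612, -0.355, 0.355, -0.611]
wrist_force: [2.6, 1.4, 1.0]
width: 0.0178
```

```bash
python3 tw.py 29.7
python3 - <<'E'
from snap import *
snap("6");crop("scene6",250,160,90,90,8,"k1")
E
```

```text
yaw 29.684459864423715 pos [ 0.54699294 -0.12812661  0.19411987] F [2.62 1.41 0.96] T [ 0.28 -0.54  0.03] tilt z [-5.e-04 -3.e-04 -1.e+00]
radius 0.10542939909842396 hub ang 30.32176161502718
29.7 [np.float64(0.0001), np.float64(-0.0001), 0.0, 0, 0, np.float64(0.0001)]
```

View pics/k1.png

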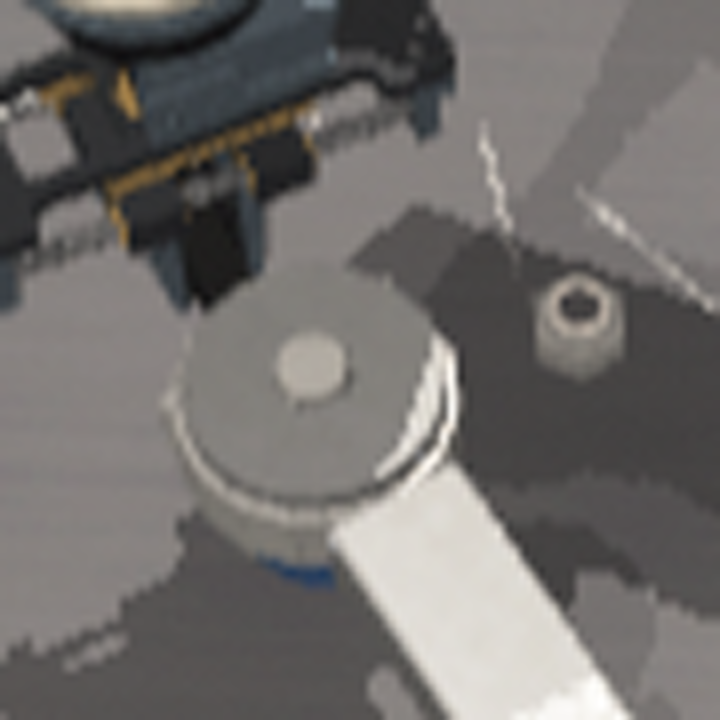

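Request:
play_rows(moves=[[0.001, 0.0006, 0.001, 0, 0, 0], [0.001, 0.0006, 0.001, 0, 0, 0]])

```text
clock: 18.45
tool_pos: [0.547, -0.128, 0.1942]
tool_rot: [0.612, -0.356, 0.355, -0.611]
wrist_force: [0.4, -0.1, -0.9]
width: 0.0181
```

```bash
python3 tw.py 29.7
```

```text
yaw 29.683175690467436 pos [ 0.54699059 -0.12800149  0.1942196 ] F [ 0.4  -0.12 -0.89] T [-0.09 -0.13 -0.  ] tilt z [-1.1e-03 -3.0e-04 -1.0e+00]
radius 0.10536830841344597 hub ang 30.26238782036368
29.7 [np.float64(0.0001), np.float64(-0.0001), 0.0, 0, 0, np.float64(0.0001)]
```

Nearly unloaded in every axis, so I'll open the jaws.

Request:
play_rows(moves=[[0, 0, 0, 0, 0, 0], [0, 0, 0, 0, 0, 0], [0, 0, 0, 0, 0, 0], [0, 0, 0, 0, 0, 0]], hand=100)

```text
clock: 18.95
tool_pos: [0.547, -0.128, 0.1942]
tool_rot: [0.612, -0.355, 0.355, -0.611]
wrist_force: [0.1, -0.4, 0.3]
width: 0.0535
```

Run:
```python
from snap import *
s=state();print(s["wrist_force"],s["torque"],s["width"])
snap("7");crop("scene7",240,150,95,95,8,"l1")
```

```text
[ 0.11229069 -0.38097208  0.28437713] [-0.01379165  0.06284786 -0.01372319] 0.05352527464001437
```

View pics/l1.png

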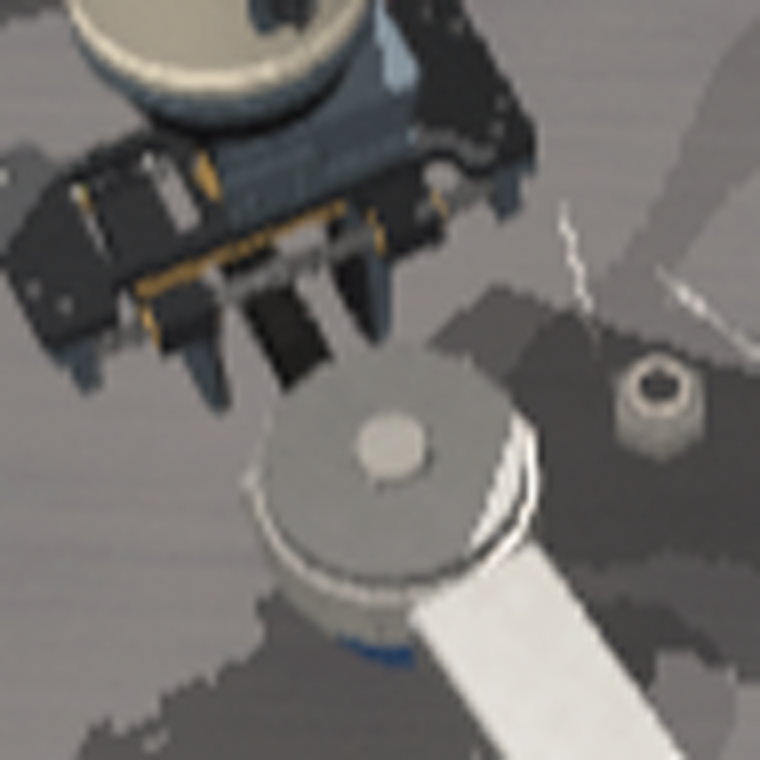

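Request:
play_rows(moves=[[0, 0, 0.03, 0, 0, 0], [0, 0, 0.1, 0, 0, 0], [0, 0, 0.2, 0, 0, 0], [0, 0, 0.3, 0, 0, 0], [-0.1, 0, 0.4, 0, 0, 0], [-0.3, 0, 0.4, 0, 0, 0], [-0.5, -0.1, 0.4, 0, 0, 0], [-0.6, -0.3, 0.4, 0, 0, 0], [-0.6, -0.5, 0.4, 0, 0, 0], [-0.6, -0.5, 0.4, 0, 0, 0]])

```text
clock: 20.3
tool_pos: [0.3968, -0.2559, 0.2948]
tool_rot: [0.611, -0.356, 0.357, -0.61]
wrist_force: [0.1, 0.6, 0.9]
width: 0.0549
```

Run:
```python
from snap import *
s=state();print(s["wrist_force"],s["torque"],s["tool_pos"])
snap("8");crop("scene8",240,140,90,90,8,"m1");crop("top8",300,150,80,75,9,"m2")
```

```text
[0.07917205 0.59186663 0.88205464] [-0.03152728 -0.0044889  -0.0003052 ] [ 0.39681853 -0.25591219  0.29482531]
```

View pics/m1.png

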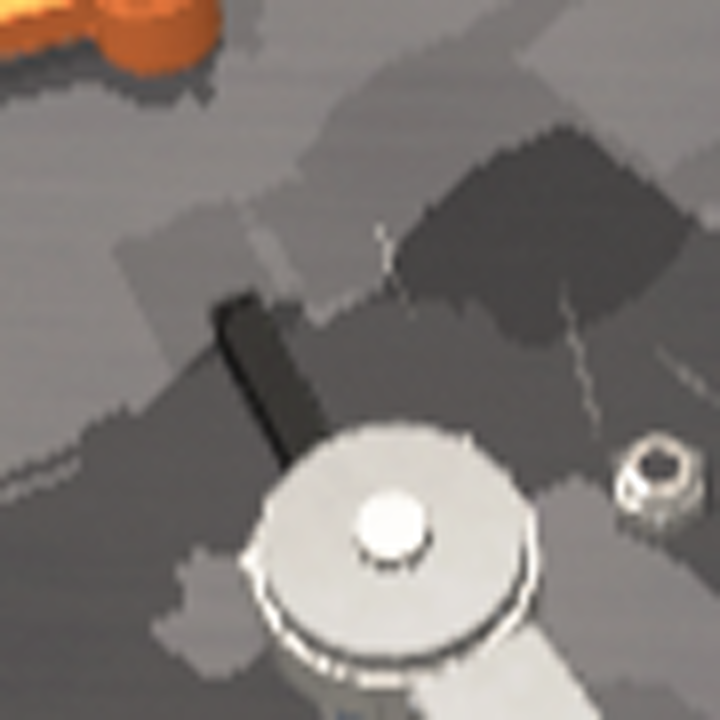

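View pics/m2.png

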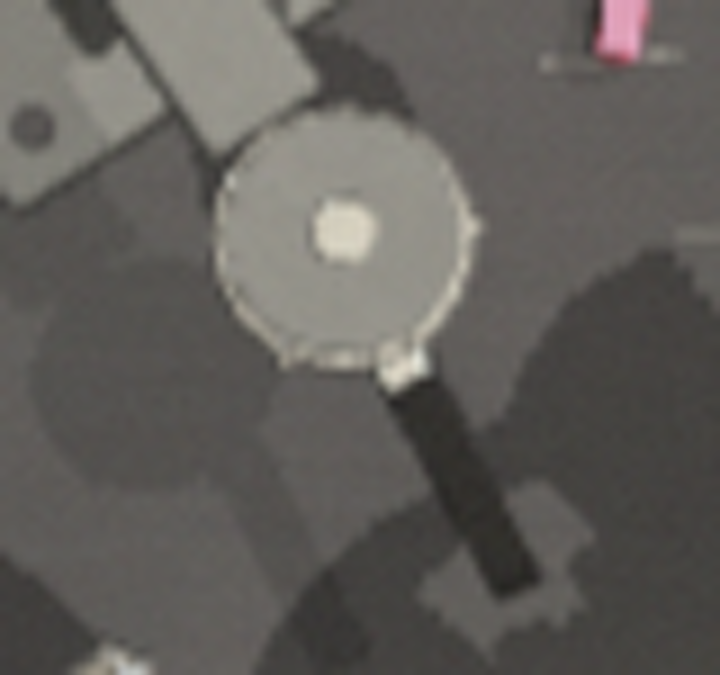

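View pics/scene8.png

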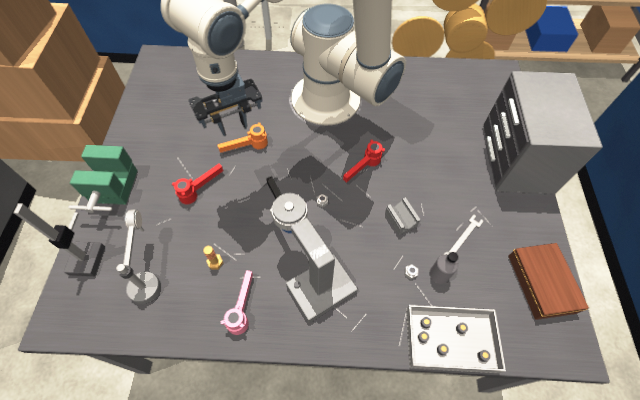

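Run:
```python
from snap import *
def ov(n,x0,y0,w,h,k,off,out):
    s=load(n);im=cv2.resize(cv2.imread(f"pics/{n}.png")[y0:y0+h,x0:x0+w],None,fx=k,fy=k,interpolation=cv2.INTER_CUBIC)
    def pl(P,col):
        q=(proj(s,P)+off-[x0,y0]+.5)*k-.5;cv2.polylines(im,[q.astype(int)],True,col,1)
    A=np.array([.638,-.0749]);o=.1564;a=np.radians(30.2);u=np.array([-np.cos(a),-np.sin(a)]);nn=np.array([-u[1],u[0]])
    pl(circ(A,.03,o),(0,0,255))
    for z in(.044,.016):
        P=[np.r_[A+r*u+t*nn,o+z] for r,t in((.05,-.009),(.146,-.009),(.146,.009),(.05,.009))]
        pl(np.array(P),(0,255,0))
    cv2.imwrite(f"pics/{out}.png",im)
ov("scene8",250,165,80,72,9,[.8,0],"n1")
ov("top8",320,160,60,65,9,[.3,0],"n2")
```

```text
(no output)
```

View pics/n1.png

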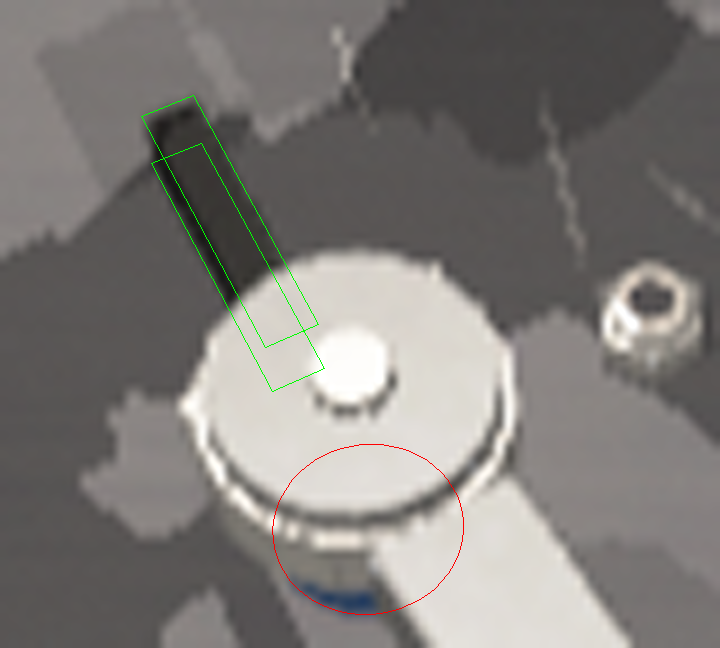

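View pics/n2.png

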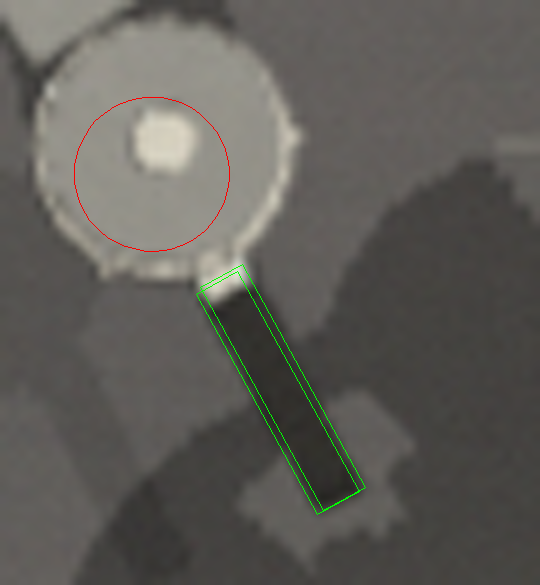

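Run:
```python
from plant import *
s=state();print(s["clock"],s["joint_velocities"].round(3));finish_job()
```

```text
20.4 [ 0.028 -0.006  0.014  0.001 -0.002  0.003]
the job is handed in; nothing more can be done
```

The ring gauge is fitted and hangs locked in the stand's socket. I let go of it, backed the arm clear and handed the job in at 20.4 s. No verdict is reported.

**What I did:** I gripped the handle about 105 mm from the hub axis, because the grip force was fixed at half and a shorter grip droops less. The steel pips gave me the ring's index. The lugs went up through the slots with no contact felt. I then twisted about 56° counter-clockwise to a clear stop, at an estimated 0.4 Nm (about 12 N on the lugs). Lowering about 5 mm from the twist height brought the lugs to rest, at the seat height implied by the spring contact.

**Last checks:**
- **Lock:** turning it back clockwise met a wall (estimated 0.3 Nm) after about 3° of tool travel. That is more than the stated 1 to 2° of play; I put the rest down to give in the grip.
- **Release:** forces were close to zero before I opened the jaws, and the hub did not move when they opened.
- **Position and level:** in the final pictures the hub's underside matches the expected seated height, and the handle points to the stand's front (yaw about 30°, the stand about 28°). The handle's end reads about 1 pixel short in the scene view. It read similarly short before I picked it up, so I take it as measurement bias rather than tilt.
- **Everything else:** the other objects look where they were, judged by eye in the last scene view.
- **Camera agreement:** the two cameras disagreed by 3 to 5 mm in y, which I averaged using the gripper's own position.

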